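# Close up the spice rack and lock its end stop

## Task

The spice jars stand loose in their rack. Push the rack's sliding metal end stop along with a fingertip until the row of jars is closed up tight against the fixed end board, then lock the stop: turn the loose wing nut clockwise with fingertip strokes against its wings until its washer is down on the stop's foot and it is snug. Do not pinch or force the nut, do not lift or tip any jar, and leave everything else on the table where it is.

Things in the scene. Friction and masses are not known exactly. Their poses are not given: they have to be found in the camera images.
- rack: pale wooden spice rack, fixed: base board 92 (its x) x 420 mm (its y), top 16 mm above the table. Origin on the table near its middle, z up. Fixed end board at -y (inner face at y = -0.186 m); jars stand in line at x = 0 between two low rails; the metal stop faces them from the +y side. A 12 mm steel stud at x = 0, y = 0.110 m, top 58 mm above the table, carries the wing nut.
- stop: sliding end stop, an aluminium angle: upright plate across the rack, 78 mm wide, 4 thick, 84 high, and a flat slotted foot 36 mm wide, 4 thick, running 197 mm back to rack +y under the wing nut. Axes as the rack's. Origin at the bottom middle of the plate's jar side. Slides only along the rack; about 1.5 N moves it while the nut is loose, 3 to 6 N with the jars in front of it.
- stop_push (a point): place to push the stop with a fingertip: middle of the back (+y) face of its upright plate, 55 mm above the base board. Push towards rack -y.
- stop_slide (a joint): travel of the stop along rack -y in m: 0 = drawn right back, about 0.0736 = row of three jars closed up against the end board (they then touch one another, the board and the stop), end of the slot 0.080. The stop's face lies at rack y = 0.010 - value.
- nut: steel wing nut with a washer, on the stud. Origin on the stud axis at the underside of the washer; its x runs through both wings, z up. Washer 33 mm across; hub about 22 mm across and 15 mm high; two upright round wings, 5 mm thick, from 10 to 33 mm from the axis and from 8 to 31 mm above the origin.
- nut_wings (a point): on the nut's axis at mid-height of the wings (19.5 mm above the washer's underside); it sinks with the nut; axes as the nut's.
- nut_turn (a joint): turn of the wing nut in rad, growing clockwise seen from above (tightening): 0 = washer just touches the stop's foot, negative = loose. It sinks 6 mm a turn. Free turning takes about 1 N at a wing; past 0 the washer bears on the foot with 14 N per rad and the push at a wing grows to about 3 N; hard end at 0.8. It stays where it is left. At 0 the wings lie along the rack's x.
- rack_jar_1_mid (a point): spice jar with a dark cap, 41 mm across and 105 mm tall, loose in the rack; this point is its centre, 52 mm above its foot. The three jars may stand in any order.
- rack_jar_2_mid (a point): spice jar with a dark cap, 41 mm across and 105 mm tall, loose in the rack; this point is its centre, 52 mm above its foot. The three jars may stand in any order.
- rack_jar_3_mid (a point): spice jar with a dark cap, 41 mm across and 105 mm tall, loose in the rack; this point is its centre, 52 mm above its foot. The three jars may stand in any order.
- mug: green and white mug, 78 mm across without its handle, 101 mm high, right of the rack; origin under its middle. Bystander.
- glass: drinking glass, 81 mm across, 93 mm high, right of the rack; origin under its centre. Bystander.
- mill: dark wooden pepper mill, 58 mm across, 170 mm high, behind the rack; origin under its centre. Bystander.
- tin: low round tin, 86 mm across, 40 mm high, behind the rack; origin under its centre. Bystander.
- lemon: lemon, 71 mm long, on the chopping board (21 mm thick) left of the rack; origin under its middle. Bystander.
- garlic: garlic bulb, 56 mm across, on the chopping board; origin under its middle. Bystander.
- peeler: black-handled peeler, 170 mm long, lying on the chopping board; origin near its middle. Bystander.
- teaspoon: steel spoon, 188 mm long, lying at the front right of the table; origin under its middle. Bystander.
Things that resemble listed ones, but are neither listed nor needed, are in the scene too. Leave any purple or turquoise look-alike of the part that bears rack_jar_2_mid alone.

How it is judged:
On the way, in this order (a step that is already met when the one before it is completed fails the run):
1. the row of jars is closed up by the stop while the nut is still loose (value of joint stop_slide above 0.07 m and value of joint nut_turn below -0.5 rad and angle between each of rack_jar_1_mid, rack_jar_2_mid, rack_jar_3_mid's own z axis and vertical below 0.1 rad), for 0.2 s.
2. the wing nut is snug: its washer bears on the stop's foot (value of joint stop_slide above 0.07 m and value of joint nut_turn above 0 rad and contact force between nut and stop above 2.5 N), for 0.2 s.
At the end, for the whole second after the job is handed in: Stop within 3.6 mm of the closed-up place (stop_slide over 0.070 m); wing nut turned down past first contact (nut_turn over 0) and bearing on the foot with over 2.5 N; all three jars upright (within 0.1 rad) on the rack; stop at rest (all of step 2 and angle between each of rack_jar_1_mid, rack_jar_2_mid, rack_jar_3_mid's own z axis and vertical below 0.1 rad and height (world z) of each of rack_jar_1_mid, rack_jar_2_mid, rack_jar_3_mid below 0.074 m and linear speed of stop below 0.01 m/s); the robot touches nothing.
It fails at once if a jar of the rack is lifted (height (world z) of any of rack_jar_1_mid, rack_jar_2_mid, rack_jar_3_mid above 0.083 m).
It fails at once if a jar of the rack is tipped (angle between any of rack_jar_1_mid, rack_jar_2_mid, rack_jar_3_mid's own z axis and vertical above 0.5 rad).
It fails at once if the wing nut is pinched or forced (over 35 N from the fingers) (contact force between the fingers and nut above 35 N).
It fails at once if a bystander is disturbed (moved over 20 mm) (distance of any of mug, glass, mill, tin, lemon, garlic, peeler, teaspoon from where it was at the start of the episode above 0.02 m).
It also fails if it takes over 61 s, if anything falls off the work surface, if the arm or the gripper's body presses on something with over 40 N, if the wrist force passes 120 N, or if a joint passes its speed limit or range.

## Robot

A 7-joint arm with a two-finger parallel gripper is mounted at the origin on a cart in front of the work surface, level with it; the furniture and walls round the work are solid. World frame = base frame: x ahead of the robot, y to its left, z up, the work surface at z = 0. Lengths are in m, angles in rad, forces in N, time in s.
With the tool pointing down it reaches from about 0.425 to 0.975 m from the base axis. Payload 16.7 kg.
Tool frame: the origin (TCP) lies at the very end of the fingers, on their centre line; the grasp point (between the pads) lies ctrl.hold_point_z behind it (ctrl.hold_point_z is the distance from the TCP to the grasp point, in m); z points along the fingers, y is the line along which they close (so a half turn about z gives the same grasp; the last joint's range is limited). The gripper opens to 85 mm and grips with 20 to 120 N. Pads are 22 mm wide; open, the fingers measure 114 mm over their backs; the gripper's body (76 mm by 85 mm) begins 54 mm behind the grasp point. The pads swing forward as they close: fully open they stand 13 mm farther back than shut.
Start: joints at [-1.325, 0.426, 0.074, 1.606, -0.034, 1.111, -0.067], TCP at [0.26, 0.623, 0.231] pointing down, gripper open.
Joint ranges: [-2.85, 2.85], [-0.5, 2.14], [-1.23, 1.37], [0.21, 2.46], [-1.02, 4.16], [0.16, 2.05], [-2.73, 2.73]. Speed limits (rad/s): [1.89, 1.89, 2.39, 2.39, 3.01, 3.01, 3.01].

## Interface

Orientations are given as a 3x3 rotation matrix whose columns are the frame's x, y, z axes.
In Python, from cell import ctrl, command_gripper, kin, vision gives the robot as it stands. Calls block until the motion is done:
- ctrl.goto(position, orientation): joint-space move of the TCP to a pose.
- ctrl.move_l(position, orientation=None, max_speed=0.15, stop_force=None): straight line of the TCP; orientation=None keeps the orientation; max_speed is the mean speed in m/s. With stop_force (N) it stops when the force on the tool has changed by that much, and returns True; else False.
- ctrl.move_joints(angles): joint-space move.
- command_gripper(opening, strength=None): opening from 0.0 (shut) to 1.0 (fully open); strength is the grip in N (None keeps the last); returns when the fingers have stopped.
- ctrl.hold(seconds).
- kin.ik(position, orientation): joint angles nearest the present ones, or None.
- vision.grab_frame(name): name is "scene" or "top" or "wrist"; returns the picture (480x640x3 uint8, red, green, blue); there is no depth.
- vision.camera_info(name): a dict with "mtx" (3x3 intrinsics, pixels), "R" (3x3) and "t" (3): a world point X has camera coordinates R X + t. Camera axes: x right, y down, z forward; pixel columns grow to the right and rows downward; lengths in m; the calibration is good to about 2 mm. A picture is of the moment at which its call begins: read the wrist's pose just before it. camera_info takes no time and is no camera call; for the wrist camera it gives the pose at the moment of the call.
A pose or a line that the arm cannot do raises ctrl.Unreachable and nothing moves.
- ctrl.finish_job(): hands the job in; it is judged then, once.
Readings, each from a call of its own:
- ctrl.read_time_s(): time.
- ctrl.read_joint_positions(): joint angles.
- ctrl.read_joint_vel(): joint speeds.
- ctrl.read_effort(): joint torques, N m.
- ctrl.read_tool_pos(): TCP position.
- ctrl.read_ee_rot(): TCP orientation.
- ctrl.read_force(): force on the tool from outside, world axes, zero at the start.
- ctrl.read_torque(): the same for the moment, N m.
- ctrl.read_width(): opening from 0.0 (shut) to 1.0 (fully open).
- ctrl.read_finger_force(): force on a finger pad.
Only numpy, scipy, OpenCV 4.12 (cv2) and the standard library are available. Lean on these libraries where they do the work, as an engineer would, in place of code of your own. Each camera call takes 0.05 s, during which the arm holds its last target. There are 200 camera calls.

## Working session

There is one attempt and no reset: what is moved stays moved. The work goes in short steps, each a Python script; the robot and the scene stay as the last script left them, time stands still between calls to the robot, and variables do not carry over. Pictures are saved under pics/ and viewed, at most 10 in all, crops included, and the job is handed in when it is done.

```bash
mkdir -p pics; python3 - <<'E'
from cell import ctrl, vision
import cv2
for n in ("scene","top"):
    im=vision.grab_frame(n); cv2.imwrite(f"pics/{n}0.png",im[:,:,::-1])
    c=vision.camera_info(n); print(n,c["mtx"].round(1).tolist(),c["R"].round(3).tolist(),c["t"].round(3).tolist())
print(ctrl.read_time_s(),ctrl.hold_point_z,ctrl.read_ee_rot().round(3).tolist())
E
```

```text
scene [[523.8, 0.0, 316.2], [0.0, 523.8, 235.6], [0.0, 0.0, 1.0]] [[0.758, -0.652, -0.013], [-0.411, -0.463, -0.785], [0.506, 0.6, -0.619]] [-0.4, 0.257, 1.332]
top [[482.6, 0.0, 313.0], [0.0, 482.6, 242.2], [0.0, 0.0, 1.0]] [[0.067, -0.998, -0.003], [-0.974, -0.064, -0.215], [0.215, 0.017, -0.977]] [-0.038, 0.554, 1.214]
0.1 0.0187 [[-0.923, 0.386, -0.0], [0.386, 0.923, -0.001], [-0.0, -0.001, -1.0]]
```

View pics/scene0.png

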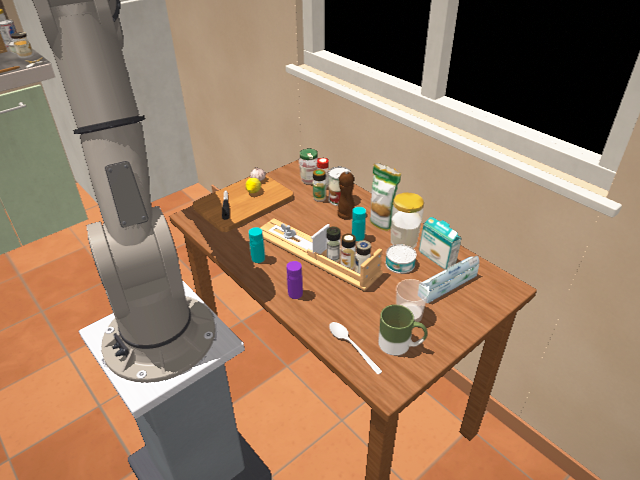

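View pics/top0.png

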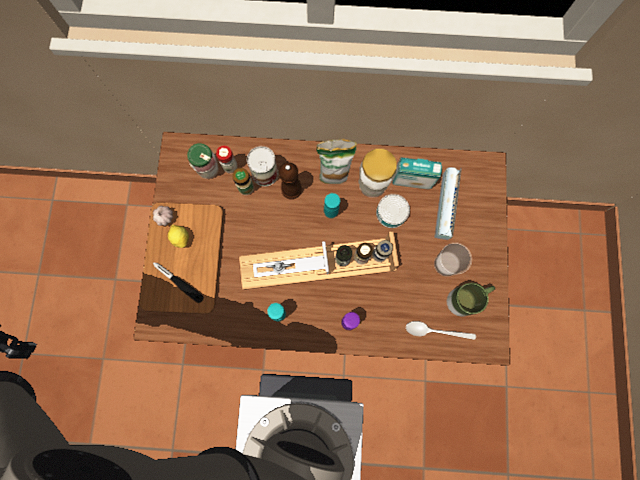

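The pictures show the rack at top-view px (240,270)–(398,250), with the stop's plate at about (325,257) and the nut at about (279,267). There are three dark-capped jars in the rack at (344,254), (364,252) and (384,249). The look-alikes are turquoise jars at (332,205) and (276,311) and a purple one at (350,320), all outside the rack, so I leave them alone. Next is one close crop to check the choice.

```bash
python3 - <<'E'
import cv2
im=cv2.imread("pics/top0.png")[222:302,230:410]
cv2.imwrite("pics/crop0.png",cv2.resize(im,None,fx=4.4,fy=4.4,interpolation=cv2.INTER_CUBIC))
E
```

```text
(no output)
```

View pics/crop0.png

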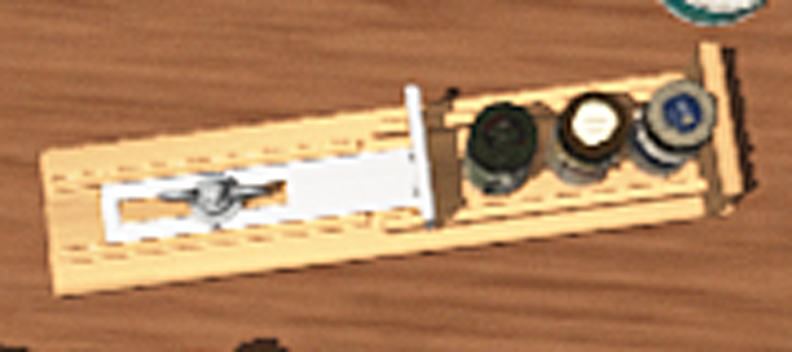

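The crop confirms the choice: plate top from (411,88) down to (430,222), nut hub at (215,197) with its wings nearly along the rack, and the jars right of the plate. Board corners are at (40,152) and (58,297). Now I compute the rack pose and go for a wrist look at the nut.

```bash
cat > h.py <<'E'
import numpy as np, cv2
from cell import ctrl, command_gripper, kin, vision
def ray(c,u,v,z):
    d=c["R"].T@np.linalg.inv(c["mtx"])@np.array([u,v,1.]); C=-c["R"].T@c["t"]
    return C+d*(z-C[2])/d[2]
def proj(c,X):
    p=c["mtx"]@(c["R"]@np.asarray(X)+c["t"]); return p[:2]/p[2]
E
python3 - <<'E'
from h import *
c=vision.camera_info("top")
P=lambda x,y,z: ray(c,230+x/4.4,222+y/4.4,z)
for n,a in dict(cornerB=(40,152,.016),cornerF=(58,297,.016),frontR=(720,215,.016),hub=(215,197,.05),plateT=(411,88,.1),plateB=(432,225,.016),jar1=(505,132,.121),jar3=(683,112,.121),wL=(140,200,.06),wR=(285,187,.06)).items(): print(n,P(*a).round(4))
print("cam",-c["R"].T@c["t"])
w=vision.camera_info("wrist"); print(w["mtx"].round(0).tolist()); R=ctrl.read_ee_rot(); C=-w["R"].T@w["t"]
print("cam in tool",(R.T@(C-ctrl.read_tool_pos())).round(3), (w["R"]@R).round(3).tolist())
E
```

```text
cornerB [0.512  0.1972 0.016 ]
cornerF [0.4234 0.1773 0.016 ]
frontR [ 0.5005 -0.223   0.016 ]
hub [0.4856 0.0841 0.05  ]
plateT [ 0.549  -0.0287  0.1   ]
plateB [ 0.4826 -0.0472  0.016 ]
jar1 [ 0.5223 -0.0835  0.121 ]
jar3 [ 0.5405 -0.184   0.121 ]
wL [0.4792 0.1275 0.06  ]
wR [0.4927 0.0422 0.06  ]
cam [ 0.28162704 -0.0235853   1.30515409]
[[334.0, 0.0, 319.0], [0.0, 334.0, 236.0], [0.0, 0.0, 1.0]]
cam in tool [ 0.067  0.    -0.143] [[-0.0, 1.0, -0.001], [-0.964, -0.0, -0.266], [-0.266, 0.001, 0.964]]
```

```bash
cat >> h.py <<'E'
yaw=np.radians(11.0); ex=np.array([np.cos(yaw),np.sin(yaw),0]); ey=np.array([-ex[1],ex[0],0]); ez=np.array([0,0,1.])
stud=np.array([0.4856,0.0841,0])
def rk(x,y,z): return stud+ex*x+ey*(y-0.110)+ez*z      # rack coords -> world
def rot(a):  # tool down, tool x at angle a (rad) from world x
    x=np.array([np.cos(a),np.sin(a),0]); return np.stack([x,np.cross(-ez,x),-ez],1)
E
python3 - <<'E'
from h import *
command_gripper(0.0)
ctrl.goto(rk(0,0.09,0.19),rot(yaw+np.pi/2))
c=vision.camera_info("wrist"); im=vision.grab_frame("wrist"); cv2.imwrite("pics/w1.png",im[:,:,::-1])
np.savez("w1.npz",**c)
print(ctrl.read_time_s(),ctrl.read_tool_pos(),ctrl.read_joint_positions().round(2),ctrl.read_force().round(2))
for p in [(0,.11,.058),(0,.014,.1),(-.046,.21,.016)]: print(p,proj(c,rk(*p)).round(0))
E
```

```text
3.0833 [0.48959775 0.06546199 0.18999013] [-0.8   0.19  0.61  2.07 -0.14  0.91  0.08] [ 0.08 -0.15  0.03]
(0, 0.11, 0.058) [318. 204.]
(0, 0.014, 0.1) [318. 334.]
(-0.046, 0.21, 0.016) [266.  82.]
```

View pics/w1.png

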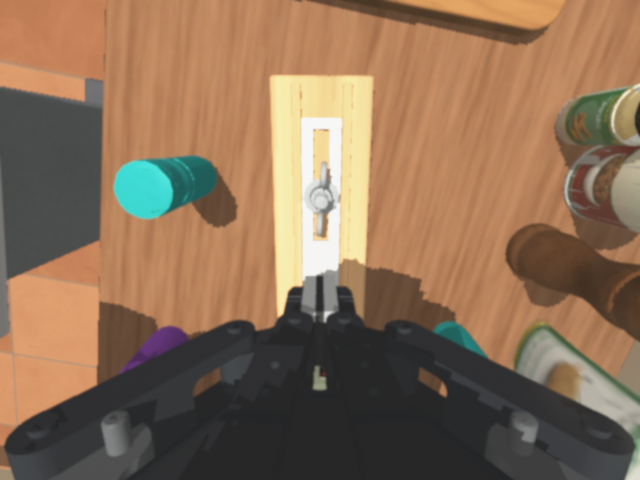

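The wrist view shows the nut hub at about (320,198) with wings at (323,168) and (320,232), the rack end corners at (271,76) and (373,75), and the shut fingers at about (320,295). An enlarged crop will give the fine measurement.

```bash
python3 - <<'E'
import cv2
im=cv2.imread("pics/w1.png")[66:266,250:390]
cv2.imwrite("pics/crop1.png",cv2.resize(im,None,fx=3,fy=3,interpolation=cv2.INTER_CUBIC))
E
```

```text
(no output)
```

View pics/crop1.png

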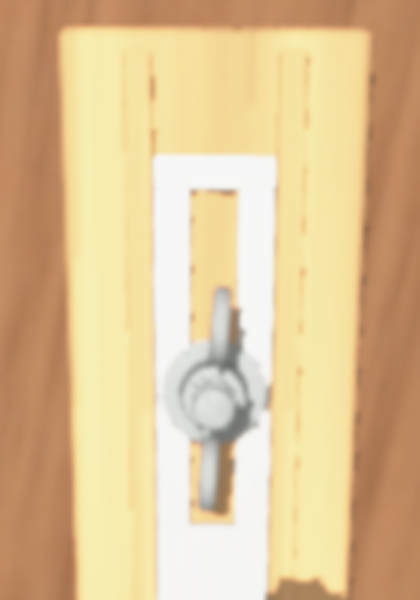

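```bash
python3 - <<'E'
from h import *
c=np.load("w1.npz"); P=lambda x,y,z: ray(c,250+x/3,66+y/3,z)
A,B,D,E=P(60,28,.016),P(371,30,.016),P(78,600,.016),P(350,580,.016)
ang=lambda v:np.degrees(np.arctan2(v[1],v[0]))
print("end",ang(B-A),np.linalg.norm(B-A),"sideL",ang(A-D)-90,"sideR",ang(B-E)-90)
M=(A+B)/2; print("end mid",M)
S=P(212,408,.058); print("stud top",S)
for z in (.021,.023,.025,.027,.029,.031): print(z,"washer",P(214,392,z).round(4), "width",np.linalg.norm(P(266,392,z)-P(162,392,z)).round(4))
for z in (.04,.043,.046,.049,.052): 
    a,b=P(224,288,z),P(210,510,z); print(z,"wing",a.round(4),b.round(4),np.linalg.norm(a-b).round(4),ang(a-b)-90, ((a+b)/2).round(4))
E
```

```text
end 10.786922681116113 0.0899793038988721 sideL 10.840935540906798 sideR 11.20662347042996
end mid [0.46822609 0.18811621 0.016     ]
stud top [0.48708627 0.08631551 0.058     ]
0.021 washer [0.4881 0.0853 0.021 ] width 0.0325
0.023 washer [0.488  0.0856 0.023 ] width 0.0323
0.025 washer [0.488  0.0859 0.025 ] width 0.0321
0.027 washer [0.4879 0.0862 0.027 ] width 0.0318
0.029 washer [0.4878 0.0865 0.029 ] width 0.0316
0.031 washer [0.4878 0.0868 0.031 ] width 0.0314
0.04 wing [0.4844 0.1179 0.04  ] [0.4932 0.0527 0.04  ] 0.0658 7.670827412824096 [0.4888 0.0853 0.04  ]
0.043 wing [0.4843 0.118  0.043 ] [0.493  0.0535 0.043 ] 0.0652 7.670827412824053 [0.4887 0.0857 0.043 ]
0.046 wing [0.4843 0.1182 0.046 ] [0.4929 0.0543 0.046 ] 0.0645 7.670827412824067 [0.4886 0.0862 0.046 ]
0.049 wing [0.4842 0.1183 0.049 ] [0.4927 0.0551 0.049 ] 0.0638 7.670827412824082 [0.4884 0.0867 0.049 ]
0.052 wing [0.4841 0.1185 0.052 ] [0.4925 0.0559 0.052 ] 0.0631 7.670827412824039 [0.4883 0.0872 0.052 ]
```

```bash
sed -i 's/^stud=.*/stud=np.array([0.4877,0.0863,0])/' h.py; python3 - <<'E'
from h import *
R=rot(yaw+np.pi/2)
rel=lambda: ((ctrl.read_tool_pos()-stud)@np.stack([ex,ey],1)+[0,.11]).round(4)
ctrl.move_l(rk(0,.045,.12),R,max_speed=.2)
ctrl.move_l(rk(0,.045,.063),R,max_speed=.1)
print(ctrl.read_time_s(),rel(),ctrl.read_force().round(2))
print(ctrl.move_l(rk(0,-.030,.063),R,max_speed=.035,stop_force=12),rel(),(ctrl.read_force()@ey).round(2),ctrl.read_time_s())
if True:
    print(ctrl.move_l(rk(0,-.056,.063),R,max_speed=.02,stop_force=10),rel(),(ctrl.read_force()@ey).round(2))
    ctrl.hold(.3); print(rel(),(ctrl.read_force()@ey).round(2),ctrl.read_time_s())
im=vision.grab_frame("top")[222:302,230:410]
cv2.imwrite("pics/crop2.png",cv2.resize(im[:,:,::-1],None,fx=4.4,fy=4.4,interpolation=cv2.INTER_CUBIC))
E
```

```text
4.3583 [0.0003 0.045 ] [-0.59 -0.32  0.54]
False [-0.0001 -0.0299] 1.84 6.65
True [-0.0002 -0.0452] 2.75
[-0.0004 -0.0452] 2.17 7.7833
```

View pics/crop2.png

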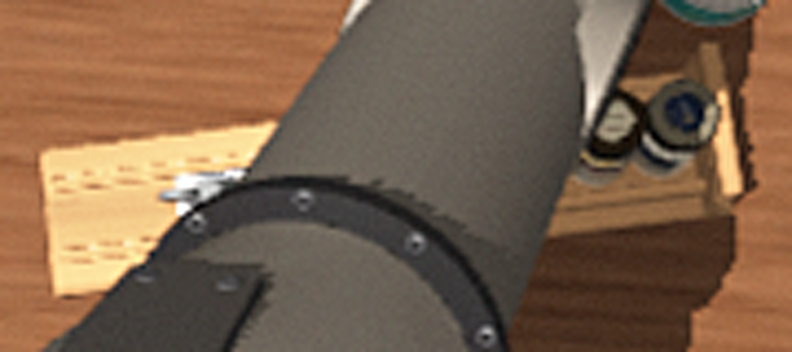

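The picture is mostly hidden by the arm: two jars show at (615,125) and (683,110), and a gap to the end board seems to remain. I keep pushing.

```bash
python3 - <<'E'
from h import *
R=rot(yaw+np.pi/2)
rel=lambda: ((ctrl.read_tool_pos()-stud)@np.stack([ex,ey],1)+[0,.11]).round(4)
for i in range(3):
    s=ctrl.move_l(rk(0,-.054,.063),R,max_speed=.02,stop_force=14)
    print(s,rel(),(ctrl.read_force()@ey).round(2))
    ctrl.hold(.2); print(rel(),(ctrl.read_force()@ey).round(2),ctrl.read_time_s())
E
```

```text
True [-0.0006 -0.0451] 4.38
[-0.0006 -0.0452] 3.99 8.2917
True [-0.0006 -0.0451] 2.85
[-0.0006 -0.0452] 5.03 8.75
True [-0.0007 -0.0451] 2.97
[-0.0007 -0.0451] 3.92 9.2083
```

```bash
python3 - <<'E'
from h import *
R=rot(yaw+np.pi/2)
ctrl.move_l(rk(0,-.030,.063),R,max_speed=.1)
ctrl.move_l(rk(0,.02,.19),R,max_speed=.25)
c=vision.camera_info("wrist"); im=vision.grab_frame("wrist"); np.savez("w2.npz",**c)
print(ctrl.read_time_s(),proj(c,rk(0,.133,.02)),proj(c,rk(0,-.06,.1)))
a=vision.grab_frame("top")[222:302,230:410]
cv2.imwrite("pics/w2.png",im[:,:,::-1])
A=cv2.resize(im[60:360,220:420],None,fx=2,fy=2,interpolation=cv2.INTER_CUBIC)
B=cv2.resize(a,(400,178),interpolation=cv2.INTER_CUBIC); B=np.vstack([B,np.zeros((422,400,3),np.uint8)])
cv2.imwrite("pics/c3.png",np.hstack([A,B])[:,:,::-1])
c1=np.load("w1.npz"); print("old foot end",((ray(c1,250+215/3,66+157/3,.02)-stud)@ey+.11))
E
```

```text
10.2583 [319.00948269  88.78262727] [319.10187046 337.56665067]
old foot end 0.17836379092370763
```

View pics/c3.png

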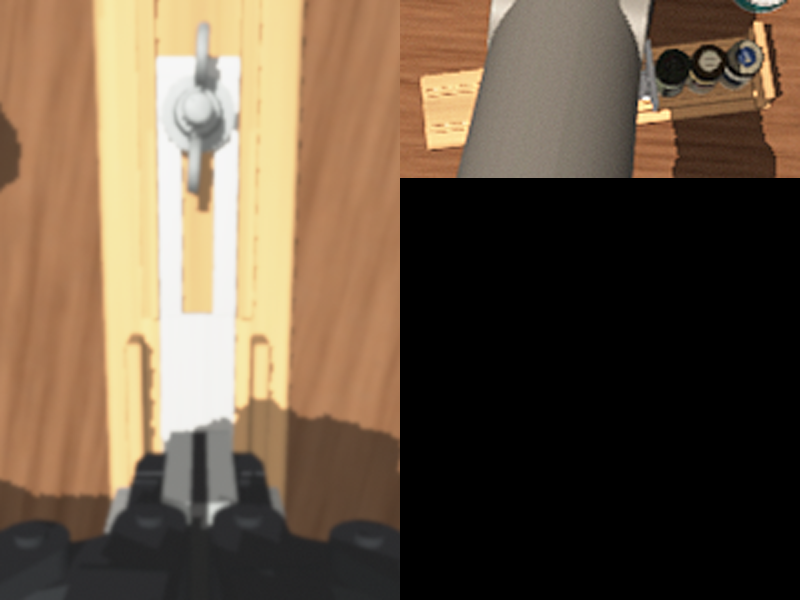

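The foot end is at crop px (200,57), i.e. v=88.5 against 88.8 predicted for closed-up. The small top inset shows the jars in contact with one another, so step 1 is done. The nut is unchanged, wings along the rack. Now the nut stroke.

```bash
cat >> h.py <<'E'
def fp(phi,d,z,r=.026):   # fingertip pose trailing a wing at rack angle phi (deg)
    a=np.radians(phi); u=ex*np.cos(a)+ey*np.sin(a); t=-ex*np.sin(a)+ey*np.cos(a)
    return stud+u*r+t*d+ez*z, rot(yaw+a+np.pi/2), u, t
E
python3 - <<'E'
from h import *
Z=.036
print([kin.ik(*fp(p,.017,Z)[:2]) is not None for p in (87,40,0,-30)])
p,R,u,t=fp(87,.030,.11); ctrl.goto(p,R)
ctrl.move_l(fp(87,.030,Z)[0],R,max_speed=.1)
f0=ctrl.read_force(); print(ctrl.read_time_s(),f0.round(2))
print(ctrl.move_l(fp(87,.0175,Z)[0],R,max_speed=.04,stop_force=6))
for phi in range(80,9,-7):
    p,R,u,t=fp(phi,.0169,Z)
    s=ctrl.move_l(p,R,max_speed=.03,stop_force=10)
    f=ctrl.read_force()-f0; print(phi,s,"tan",(f@t).round(2),"rad",(f@u).round(2),"z",f[2].round(2),"d",((ctrl.read_tool_pos()-stud)@t).round(4))
    if s: break
print(ctrl.read_time_s(),ctrl.read_joint_positions().round(2))
im=vision.grab_frame("wrist"); cv2.imwrite("pics/w4.png",im[60:460,170:470,::-1])
E
```

```text
[True, True, True, True]
12.35 [0.15 0.26 0.88]
False
80 False tan -0.07 rad -0.3 z -0.3 d 0.0171
73 False tan 0.07 rad -0.32 z 0.26 d 0.0171
66 False tan 0.97 rad -0.21 z -1.17 d 0.0171
59 False tan -0.26 rad -1.26 z -0.44 d 0.017
52 False tan 0.03 rad -0.92 z -0.64 d 0.017
45 False tan 0.19 rad 0.02 z -0.72 d 0.017
38 False tan 0.55 rad -0.98 z -0.37 d 0.017
31 False tan -0.02 rad -0.41 z -1.31 d 0.017
24 False tan -0.55 rad -0.49 z -0.62 d 0.017
17 False tan 0.22 rad -1.4 z -0.09 d 0.017
10 False tan -0.74 rad -0.37 z -2.29 d 0.0169
15.8583 [-0.81  0.52  0.58  2.13 -0.48  0.62  0.49]
```

View pics/w4.png

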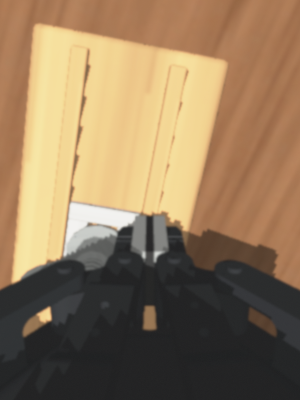

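The nut is mostly hidden behind the fingers, with only the washer showing at (95,245). I back off and look from above.

```bash
python3 - <<'E'
from h import *
p,R,u,t=fp(10,.030,.036); ctrl.move_l(p,R,max_speed=.1)
ctrl.move_l(fp(10,.030,.10)[0],R,max_speed=.2)
ctrl.move_l(rk(0,.09,.19),rot(yaw+np.pi/2),max_speed=.2)
c=vision.camera_info("wrist"); im=vision.grab_frame("wrist"); np.savez("w5.npz",**c)
print(ctrl.read_time_s())
cv2.imwrite("pics/w5.png",im[:,:,::-1])
cv2.imwrite("pics/c5.png",cv2.resize(im[66:266,250:390,::-1],None,fx=3,fy=3,interpolation=cv2.INTER_CUBIC))
E
```

```text
17.3917
```

View pics/c5.png

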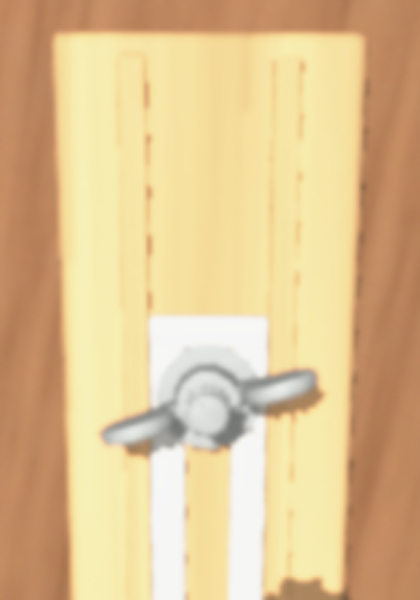

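The nut turned well: the wing line from (105,436) to (316,376) puts it at φ≈16°. Effective contact offset is about 14.2 mm, not 16.9. I continue with that, averaging the force to detect the washer seating.

```bash
cat >> h.py <<'E'
def avgf(n=12):
    fs=[]
    for _ in range(n): ctrl.hold(.03); fs.append(ctrl.read_force())
    return np.mean(fs,0)
E
python3 - <<'E'
from h import *
Z=.035; d=.0142
p,R,u,t=fp(16,.028,.11); ctrl.goto(p,R)
ctrl.move_l(fp(16,.028,Z)[0],R,max_speed=.1)
f0=avgf(); print(ctrl.read_time_s(),f0.round(2))
ctrl.move_l(fp(16,d+.002,Z)[0],R,max_speed=.04,stop_force=8)
for phi in (10,4,-2,-8,-14,-20,-25):
    p,R,u,t=fp(phi,d,Z)
    s=ctrl.move_l(p,R,max_speed=.03,stop_force=12)
    f=avgf()-f0; print(phi,s,"tan",(f@t).round(2),"rad",(f@u).round(2),"z",f[2].round(2))
    if s: break
print(ctrl.read_time_s(),ctrl.read_joint_positions().round(2))
E
```

```text
19.1667 [-0.11  0.    0.15]
10 False tan -0.25 rad 0.24 z -0.01
4 False tan -0.34 rad -0.01 z -0.08
-2 False tan 0.17 rad 0.04 z -0.19
-8 False tan -0.04 rad 0.09 z -0.25
-14 False tan -0.04 rad 0.02 z -0.22
-20 False tan -0.05 rad 0.17 z -0.02
-25 False tan -0.08 rad -0.16 z 0.06
24.2667 [-0.9   0.59  0.77  2.12 -0.66  0.68  0.08]
```

```bash
python3 - <<'E'
from h import *
Z=.035; d=.0142
for phi in (-28,-31,-34,-37,-40,-43,-46,-49,-52,-55):
    p,R,u,t=fp(phi,d,Z)
    f0=ctrl.read_force()
    s=ctrl.move_l(p,R,max_speed=.02,stop_force=6)
    f=ctrl.read_force(); print(phi,s,"tan",(f@t).round(2),"rad",(f@u).round(2),"|rel|",np.linalg.norm(ctrl.read_tool_pos()-p).round(4))
    if s: break
print(ctrl.read_time_s())
E
```

```text
-28 False tan -0.12 rad 0.52 |rel| 0.0
-31 False tan 0.85 rad 0.95 |rel| 0.0001
-34 False tan 0.27 rad 0.95 |rel| 0.0
-37 False tan 0.82 rad -0.27 |rel| 0.0001
-40 False tan 0.03 rad 1.28 |rel| 0.0
-43 False tan -0.59 rad -0.04 |rel| 0.0
-46 False tan 0.78 rad -0.15 |rel| 0.0
-49 False tan -0.21 rad 0.27 |rel| 0.0001
-52 False tan 0.57 rad 0.16 |rel| 0.0
-55 False tan 0.79 rad -0.59 |rel| 0.0001
26.7667
```

No hard end even 0.96 rad past the first alignment, so the nut was a further half turn up. I take the other wing, now at about 125°, and stroke it down.

```bash
python3 - <<'E'
from h import *
Z=.035; d=.0142
p,R,u,t=fp(-55,.028,Z); ctrl.move_l(p,R,max_speed=.1)
ctrl.move_l(fp(-55,.028,.11)[0],R,max_speed=.2)
p,R,u,t=fp(125,.028,.11); q=kin.ik(p,R); print(q)
ctrl.goto(p,R)
ctrl.move_l(fp(125,.028,Z)[0],R,max_speed=.1)
print(ctrl.read_time_s())
ctrl.move_l(fp(125,d+.001,Z)[0],R,max_speed=.05,stop_force=8)
for phi in list(range(115,-1,-10))+[-4,-8,-12,-16,-20,-24]:
    p,R,u,t=fp(phi,d,Z-.001*(phi<60))
    s=ctrl.move_l(p,R,max_speed=.035,stop_force=12)
    f=ctrl.read_force(); print(phi,s,(f@t).round(2),(f@u).round(2),end=" | ")
    if s: break
print(ctrl.read_time_s(),ctrl.read_joint_positions().round(2))
E
```

```text
[-0.59428611  0.241964    0.30541054  2.20686899 -0.11119696  0.70661089
  2.16111625]
30.775
115 False -1.26 -0.56 | 105 False -0.03 -0.27 | 95 False 0.24 0.7 | 85 False 0.22 -0.22 | 75 False -0.19 0.25 | 65 False 0.23 -0.38 | 55 False -0.38 0.09 | 45 False -0.11 -0.25 | 35 False -0.06 -0.17 | 25 False 0.54 -0.46 | 15 False 0.3 -0.32 | 5 False -0.8 -0.06 | -4 False -0.92 0.69 | -8 False 0.21 0.17 | -12 False -0.14 -1.49 | -16 False 0.96 -0.32 | -20 False 0.38 -0.05 | -24 False 0.07 -0.32 | 36.6417 [-1.    0.67  0.92  2.13 -0.81  0.75  0.24]
```

```bash
python3 - <<'E'
from h import *
Z=.034; d=.0142
for phi in (-28,-32,-36,-40,-44,-48,-52,-56):
    p,R,u,t=fp(phi,d,Z)
    s=ctrl.move_l(p,R,max_speed=.02,stop_force=5)
    f=ctrl.read_force(); print(phi,s,(f@t).round(2),(f@u).round(2))
    if s: break
print(ctrl.read_time_s())
E
```

```text
-28 False 1.11 0.51
-32 False 1.88 -0.1
-36 False 0.71 -0.2
-40 False 1.75 0.31
-44 False 1.4 0.66
-48 False 2.12 1.36
-52 False 8.11 0.25
-56 False 13.84 -0.8
38.6417
```

The force climbed to 8 and then 14 N at about −50°, with about 1–2 N before that. That is the end of travel, so the nut is snug. I retreat and check.

```bash
python3 - <<'E'
from h import *
p,R,u,t=fp(-54,.030,.034); ctrl.move_l(p,R,max_speed=.1)
ctrl.move_l(fp(-54,.030,.11)[0],R,max_speed=.2)
ctrl.move_l(rk(0,.09,.19),rot(yaw+np.pi/2),max_speed=.2)
im=vision.grab_frame("wrist"); c=vision.camera_info("wrist")
ctrl.move_l(rk(0,.20,.23),None,max_speed=.25)
a=vision.grab_frame("top")[222:302,230:410]; print(ctrl.read_time_s(),proj(c,rk(0,.133,.02)))
A=cv2.resize(im[66:266,250:390],None,fx=3,fy=3,interpolation=cv2.INTER_CUBIC)
B=np.vstack([cv2.resize(a,(380,169),interpolation=cv2.INTER_CUBIC),np.zeros((431,380,3),np.uint8)])
cv2.imwrite("pics/fin.png",np.hstack([A,B])[:,:,::-1])
E
```

```text
41.3 [319.07749547 171.21646572]
```

View pics/fin.png

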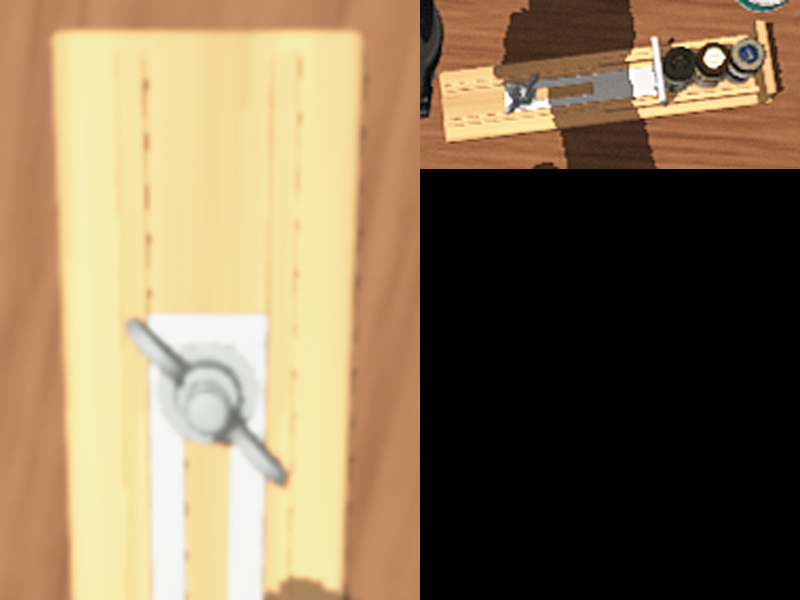

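The wings run from (135,325) to (282,478), about −46°, so nut_turn is about 0.8. The foot end at row 315 (v=171) matches closed-up, and the three jars stand upright and tight against the end board. Handing in.

```bash
python3 -c "
from cell import ctrl
print(ctrl.finish_job())"
```

```text
the job is handed in; nothing more can be done
None
```

I closed the jar row up against the end board and turned the wing nut down until it was snug, slightly further than needed, to its end stop (about 0.8 rad, peak push about 14 N); the job is handed in, with no verdict returned.

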